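# Tare the bench scale through its covered key well

## Robot

A 6-joint arm with a two-finger parallel gripper is mounted at the origin on a cart in front of the work surface, level with it; the furniture and walls round the work are solid. World frame = base frame: x ahead of the robot, y to its left, z up, the work surface at z = 0. Lengths are in mm, angles in rad, forces in N, time in s.
With the tool pointing down it reaches from about 275 to 1000 mm from the base axis. Payload 8.4 kg.
Tool frame: the origin (TCP) lies midway between the tips of the shut fingers; the grasp point (between the pads) lies 19 mm behind it; z points along the fingers, y is the line along which they close (so a half turn about z gives the same grasp; the last joint's range is limited). The gripper opens to 85 mm and grips with 20 to 120 N. Pads are 22 mm wide; open, the fingers measure 114 mm over their backs; the gripper's body (76 mm by 85 mm) begins 54 mm behind the grasp point. The pads swing forward as they close: fully open they stand 13 mm farther back than shut.
Start: joints at [1.157, 0.353, 1.633, -0, 1.155, -0.002], TCP at [250.161, 572.754, 194.881] pointing down, gripper open.
Joint ranges: [-2.63, 2.63], [-0.92, 2.1], [0.06, 2.66], [-1.3, 4.44], [0, 2.69], [-3.02, 3.02]. Speed limits (rad/s): [2.22, 2.22, 2.79, 3.14, 3.14, 3.14].

## Interface

Orientations are given as [roll, pitch, yaw] about the fixed x, y, z axes, in that order (R = Rz(yaw) Ry(pitch) Rx(roll)).
In Python, from rig import r, imaging gives the robot as it stands. The module is installed in compiled form; this text tells all that it offers.
- The arm moves only by the tool arm_command, never from a script. Its argument "deltas" is a list of rows, each an object of numbers: "hand": the finger opening in mm, from 0 to 85.4; "tx", "ty", "tz": the shift along the tool's x, y, z in mm; "wx", "wy", "wz": the turn, a rotation vector about the tool's x, y, z in rad. A call has 1 to 8 rows; each row shifts and turns the commanded pose from where the row before left it, along the tool's axes as they then stand; what a row does not reach is not made up. A row lasts 1/8 s, in which the tool goes at most 62.5 mm and 10.7 degrees, less where a joint would pass 70% of its speed; a pose out of reach is approached as far as the arm can. A call with a gripper value outside its range is refused whole. The fingers move at their own pace and stop on an object; "squeeze" is the grip in N (left out, the last holds). Time passes only in rows, so rows that do not move let the fingers close. It gives the time, the measured TCP pose, the force, the opening and the grip force at its end, in the units of the state.
- r.sense(): the state, without advancing time (a new reading comes with each control period).
- imaging.grab_frame(name): name is "scene" or "top" or "wrist"; returns a dict with "image" (400x640x3 uint8, red, green, blue), "mtx" (3x3 intrinsics, pixels), "D" ([k1, k2, p1, p2, k3] as OpenCV has them; the pictures are not rectified), "world_to_cam" (4x4, takes a point from world to camera coordinates). Camera axes: x right, y up, looking along -z (the intrinsics and any distortion apply to the point x, -y, -z); pixel columns grow to the right and rows downward; lengths in mm; the calibration is good to about 2 mm. A picture is of the moment at which its call begins. There is no depth.
- r.sign_off(): hands the job in; it is judged then, once.
The state is a dict: "clock": time; "qpos": joint angles; "qvel": joint speeds; "joint_efforts": joint torques, N m; "eef_pos": TCP position; "tcp_rot": TCP orientation; "contact_force": force on the tool from outside, world axes, zero at the start; "wrist_torque": the same for the moment, N m; "opening": opening from 0.0 (shut) to 1.0 (fully open); "grasp_force": force on a finger pad.
Only numpy, scipy, OpenCV 4.12 (cv2) and the standard library are available. Lean on these libraries where they do the work, as an engineer would, in place of code of your own. Each camera call takes 0.05 s, during which the arm holds its last target. There are 200 camera calls.

## Task

Tare the bench scale with the rivet tin left standing on its platter: push the orange sliding cover all the way aside, reach a fingertip into the well it hid and press the sunken green key right down for about two seconds. Then let the key up and push the cover all the way back over the well. Leave the tin and the other loose things round the scale where they stand.

Things in the scene. Friction and masses are not known exactly. Their poses are not given: they have to be found in the camera images.
- scale: white bench scale, fixed, 250 (its x) x 270 (its y) mm; origin at the centre of its underside, on the bench top; x to its back, y to its left, z up. Front half: flat deck 60 mm above the bench, with cover and well. Back half: steel platter 112 x 165 mm, top 74 mm up, centre x 62, y -40 mm, and a dark display. Guide rails 6 mm high run along y at x -106 and -20 mm, 81 mm clear between them.
- well_mouth (a point): centre of the mouth of the key well, in the plane of the deck (60 mm above the bench), at scale x -63, y +45 mm. The well is a square hole 44 x 44 mm with sides along the scale's x and y, upright walls, floor 32 mm below the deck. Axes as the scale's. Does not move with the cover.
- key_top (a point): centre of the top of the green round tare key, 28 mm in diameter, in the middle of the well; at rest its top is 18 mm below the deck (42 mm above the bench), and fully pressed 24 mm below it.
- tare_key (a joint): travel of the key, m: 0 at rest (up), 0.006 fully pressed straight down. It is sprung: it takes about 1 N to start and 4.5 N to press fully, and comes back up by itself when let go.
- cover_mid (a point): centre of the orange sliding cover, a flat block 74 mm (scale x) x 70 mm (scale y, the way it slides) x 16 mm high, rounded edges, on the deck: top 77 mm, centre 68.5 mm above the bench. It is pushed at its end faces, which look to scale +y and -y, 35 mm either side of this point. Axes as the scale's.
- cover (a joint): slide of the cover along the deck, m: 0 fully closed, centred over the well; grows as it is pushed towards the scale's -y; 0.075 fully open against its stop, with its near edge 18 mm clear of the well's side. It moves against about 1.5 N of friction and stays where it is left.
- tin: round tan rivet tin with a lid, 43 mm in diameter, 21 mm high, loose on the platter; origin at the centre of its underside, z up
- weight: brass knob weight, 24 mm in diameter, 35 mm high, loose on the bench to the left of the scale; origin at the centre of its underside
- blister: card with a clear blister of rivets, 58 x 88 x 14 mm, loose on the bench to the right of the scale; origin at the centre of its underside
- foam: pale green-yellow foam block, 32 x 64 mm, 53 mm high, loose on the bench to the right; origin at the centre of its underside
- packet: red, black and white cardboard match packet, 56 x 82 x 20 mm, loose on the bench to the right; origin at the centre of its underside
Not all that is in view belongs to the job. What is shaped like the tin but purple is not meant.

How it is judged:
By the outcome, as a careful person would: the job done as asked, in the order asked, and still so for the second after the job is handed in, with the robot touching nothing.
It also fails if it takes over 58 s, if anything falls off the work surface, if the arm or the gripper's body presses on something with over 40 N, if the wrist force passes 120 N, or if a joint passes its speed limit or range.

## Working session

There is one attempt and no reset: what is moved stays moved. The work goes in short steps, Python scripts to look and compute and a tool call to move; the robot and the scene stay as the last step left them, time stands still between calls to the robot, and variables do not carry over. Pictures are saved under pics/ and viewed, at most 10 in all, crops included, and the job is handed in when it is done.

Besides the shell and the picture viewer there is one more tool, called after "Call:" as name([rows], argument=value, ...), one row to a line, values as JSON. arm_command: Moves the arm, as the interface text tells. Its arguments: {"type":"object","properties":{"deltas":{"type":"array"},"squeeze":{"type":"number"}},"required":["deltas"]}

```bash
mkdir -p pics; cat > h.py <<'E'
import numpy as np, cv2
from rig import r, imaging
def grab(n,save=None):
    f=imaging.grab_frame(n)
    if save: cv2.imwrite('pics/'+save,f['image'][:,:,::-1])
    return f
def ray(f,px,z):
    p=cv2.undistortPoints(np.array([[px]],float),np.array(f['mtx']),np.array(f['D']))[0,0]
    T=np.array(f['world_to_cam']);R=T[:3,:3];c=-R.T@T[:3,3]
    d=R.T@np.array([p[0],-p[1],-1.]); return c+d*(z-c[2])/d[2]
def proj(f,P):
    T=np.array(f['world_to_cam']);q=T[:3,:3]@np.array(P,float)+T[:3,3]
    return cv2.projectPoints(np.array([[q[0],-q[1],-q[2]]]),np.zeros(3),np.zeros(3),np.array(f['mtx']),np.array(f['D']))[0].ravel()
E
python3 - <<'E'
from h import *
a=grab('scene','s1.png');b=grab('top','t1.png');
for f in(a,b):
    T=np.array(f['world_to_cam']);print((-T[:3,:3].T@T[:3,3]).round(),f['mtx'][0][0])
s=r.sense();print(s['eef_pos'],s['tcp_rot'],s['contact_force'])
E
```

```text
[-221. -948.  708.] 449.19470562674655
[ 261.  -91. 1561.] 518.0035355343107
[249.97015403 572.30928929 194.21192622] [-3.14029955e+00 -2.36743280e-05  2.72977121e+00] [-1.18673252  1.39465916 -0.03662089]
```

View pics/s1.png

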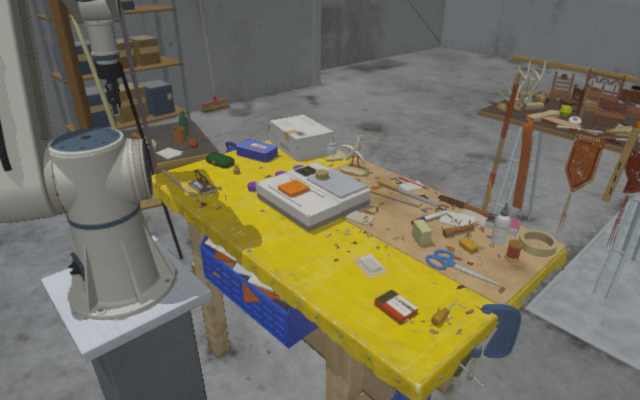

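View pics/t1.png

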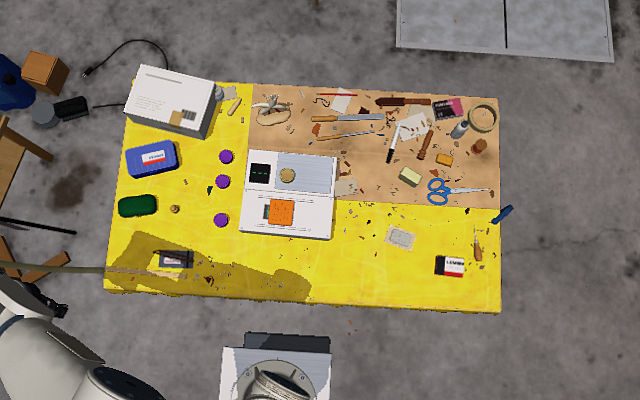

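The scene view shows the scale at about (312,192). In the top view the scale spans (240-337,150-240), the orange cover is at (281,212), and there is a dark green patch just left of it at (265,212). I'll zoom in.

```bash
python3 - <<'E'
from h import *
f=grab('top');im=f['image'];c=im[140:250,205:345]
cv2.imwrite('pics/t2.png',cv2.resize(c[:,:,::-1],None,fx=5,fy=5,interpolation=cv2.INTER_CUBIC))
hsv=cv2.cvtColor(im,cv2.COLOR_RGB2HSV)
m=cv2.inRange(hsv,(5,150,120),(18,255,255));m[:, :230]=0;m[:,345:]=0;m[:190]=0;m[245:]=0
cs=max(cv2.findContours(m,0,1)[0],key=cv2.contourArea)
q=cv2.minAreaRect(cs);print(q)
P=np.array([ray(f,p[0],77)[:2] for p in cs],np.float32);print(cv2.minAreaRect(P))
E
```

```text
((280.46343994140625, 211.82928466796875), (23.632347106933594, 24.736663818359375), 6.340191841125488)
((544.0188598632812, 13.237493515014648), (69.19234466552734, 73.27243041992188), 87.82357788085938)
```

View pics/t2.png

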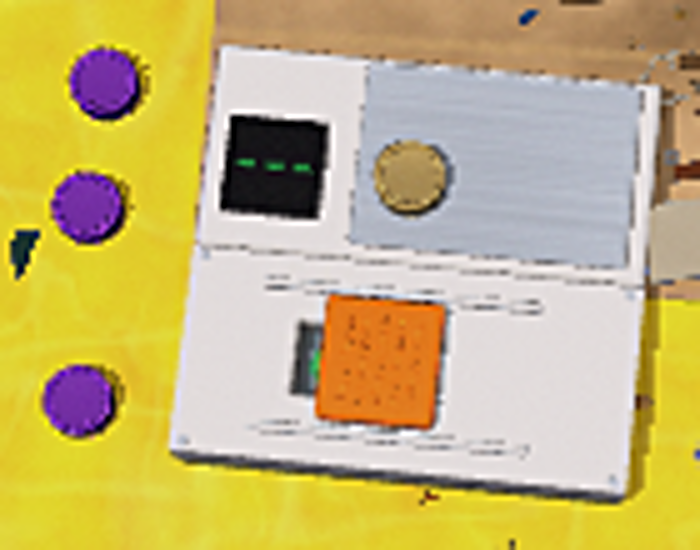

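The zoomed view shows the scale turned by about 5°. The cover is at crop (380,362), partly open, with a strip of the well visible at (305,358). The tin is at (411,176). Now I'll work out the scale's pose from the deck corners.

```bash
python3 - <<'E'
from h import *
f=grab('top')
c={'FL':(178,452,60),'FR':(625,495,60),'SL':(203,246,60),'SR':(642,285,60),'coverTL':(328,294,77),'cTR':(446,304,77),'cBR':(435,428,77),'cBL':(316,418,77),'wellTL':(301,320,60),'wellBL':(290,393,60),'railUL':(265,283,66),'railUR':(542,307,66),'railDL':(250,428,66),'railDR':(525,452,66),'pTL':(367,60,74),'pTR':(640,85,74),'pBR':(626,268,74),'pBL':(350,240,74)}
W={k:ray(f,((u+.5)/5-.5+205,(v+.5)/5-.5+140),z) for k,(u,v,z) in c.items()}
for k in W:print(k,W[k].round(1))
def yaw(a,b): d=W[b]-W[a];return np.degrees(np.arctan2(d[0],-d[1]))*-1, np.hypot(*d[:2])
for a,b in(('FL','FR'),('SL','SR'),('coverTL','cTR'),('cBL','cBR'),('railUL','railUR'),('railDL','railDR'),('pTL','pTR'),('pBL','pBR')):
    d=W[b]-W[a];print(a,b,np.degrees(np.arctan2(-d[0],-d[1])).round(2),np.hypot(*d[:2]).round(1))
E
```

```text
FL [485.5 128.3  60. ]
FR [ 476.7 -134.8   60. ]
SL [610.3 124.6  60. ]
SR [ 602.9 -138.    60. ]
coverTL [582.1  46.3  77. ]
cTR [580.4 -23.3  77. ]
cBR [506.5 -22.   77. ]
cBL [508.   47.4  77. ]
wellTL [569.   62.6  60. ]
wellBL [524.8  65.5  60. ]
railUL [588.8  85.1  66. ]
railUR [584.5 -79.5  66. ]
railDL [501.5  86.6  66. ]
railDR [497.4 -74.9  66. ]
pTL [727.6  34.5  74. ]
pTR [ 722.2 -129.8   74. ]
pBR [ 609.4 -127.6   74. ]
pBL [616.1  36.1  74. ]
FL FR 1.94 263.3
SL SR 1.62 262.7
coverTL cTR 1.36 69.6
cBL cBR 1.26 69.5
railUL railUR 1.47 164.6
railDL railDR 1.44 161.6
pTL pTR 1.86 164.4
pBL pBR 2.36 163.8
```

Call:
arm_command([
  {"hand":0,"wz":-0.13},
  {"hand":0,"wz":-0.13},
  {"hand":0,"wz":-0.126},
  {"tx":-26,"ty":-40},
  {"tx":-26,"ty":-40},
  {"tx":-26,"ty":-40},
  {"tx":-26,"ty":-40},
  {"tx":-26,"ty":-40},
])

```text
schema error: expected keys hand, tx, ty, tz, wx, wy, wz
```

Call:
arm_command([
  {"tx":-26,"ty":-40},
  {"tx":-26,"ty":-40},
  {"tx":-26,"ty":-40},
  {"tx":-26,"ty":-40},
  {"tx":-26,"ty":-40},
  {"tx":-26,"ty":-40},
  {"tx":-24,"ty":-40},
  {},
])

```text
schema error: expected keys hand, tx, ty, tz, wx, wy, wz
```

```bash
python3 - <<'E'
from h import *
f=grab('wrist','w1.png')
s=r.sense();print(s['clock'],s['eef_pos'],s['tcp_rot'],s['contact_force'],s['opening'])
O=np.array([608.1,-4.6]);a=np.radians(-1.5);R=np.array([[np.cos(a),-np.sin(a)],[np.sin(a),np.cos(a)]])
for n,x,y,z in(('wL+',-41,67,60),('wL-',-85,67,60),('cover+',-63,50.,77)):
    print(n,proj(f,[*(O+R@[x,y]),z]).round(1))
E
```

```text
0.25 [250.03989225 572.53388863 194.53340992] [-3.14091351e+00 -6.74337834e-06  2.72981306e+00] [ 0.19000994 -0.44086377  0.6800586 ] 0.9976730999742218
wL+ [122.1 459. ]
wL- [106.8 443.3]
cover+ [ 99.3 465.3]
```

View pics/w1.png

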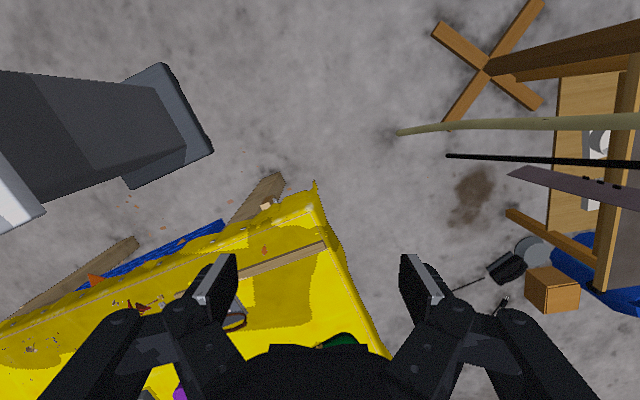

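Both moves were refused because every row needs all seven keys. The wrist view is still from the start pose, showing the table's left end and the open fingers at (215,285) and (420,285).

Call:
arm_command([
  {"hand":0,"tx":0,"ty":0,"tz":0,"wx":0,"wy":0,"wz":-0.13},
  {"hand":0,"tx":0,"ty":0,"tz":0,"wx":0,"wy":0,"wz":-0.13},
  {"hand":0,"tx":0,"ty":0,"tz":0,"wx":0,"wy":0,"wz":-0.126},
  {"hand":0,"tx":-26,"ty":-40,"tz":0,"wx":0,"wy":0,"wz":0},
  {"hand":0,"tx":-26,"ty":-40,"tz":0,"wx":0,"wy":0,"wz":0},
  {"hand":0,"tx":-26,"ty":-40,"tz":0,"wx":0,"wy":0,"wz":0},
  {"hand":0,"tx":-26,"ty":-40,"tz":0,"wx":0,"wy":0,"wz":0},
  {"hand":0,"tx":-26,"ty":-40,"tz":0,"wx":0,"wy":0,"wz":0},
])

```text
clock: 1.25
eef_pos: [375.6, 368.1, 194.9]
tcp_rot: [3.141, 0.0, 3.116]
contact_force: [0.7, -0.4, 0.1]
opening: -0.003
grasp_force: 0.0
```

Call:
arm_command([
  {"hand":0,"tx":-25.5,"ty":-40,"tz":0,"wx":0,"wy":0,"wz":0},
  {"hand":0,"tx":-25.5,"ty":-40,"tz":0,"wx":0,"wy":0,"wz":0},
  {"hand":0,"tx":-25.5,"ty":-40,"tz":0,"wx":0,"wy":0,"wz":0},
  {"hand":0,"tx":-25.5,"ty":-40,"tz":0,"wx":0,"wy":0,"wz":0},
  {"hand":0,"tx":-25.5,"ty":-40,"tz":0,"wx":0,"wy":0,"wz":0},
  {"hand":0,"tx":-25.5,"ty":-40,"tz":0,"wx":0,"wy":0,"wz":0},
  {"hand":0,"tx":-26,"ty":-40,"tz":30,"wx":0,"wy":0,"wz":0},
  {"hand":0,"tx":0,"ty":0,"tz":35,"wx":0,"wy":0,"wz":0},
])

```text
clock: 2.25
eef_pos: [549.0, 82.4, 129.7]
tcp_rot: [-3.141, 0.003, 3.113]
contact_force: [0.1, 0.2, -0.3]
opening: 0.001
grasp_force: 0.0
```

```bash
python3 - <<'E'
from h import *
f=grab('wrist','w2.png')
s=r.sense();print(s['clock'],s['eef_pos'],s['tcp_rot'],s['contact_force'],s['opening'])
O=np.array([608.1,-4.6]);a=np.radians(-1.5);R=np.array([[np.cos(a),-np.sin(a)],[np.sin(a),np.cos(a)]])
for n,x,y,z in(('wL+',-41,67,60),('wL-',-85,67,60),('cover+',-63,50.,77)):
    print(n,proj(f,[*(O+R@[x,y]),z]).round(1))
E
```

```text
2.3 [544.80165324  82.99296506 124.82888795] [-3.14064609 -0.00495596  3.11309913] [-2.08348533 -0.248204   -4.61145446] 0.0010760031283131603
wL+ [297.8 218.8]
wL- [296.6 173.5]
cover+ [276.3 202.9]
```

View pics/w2.png

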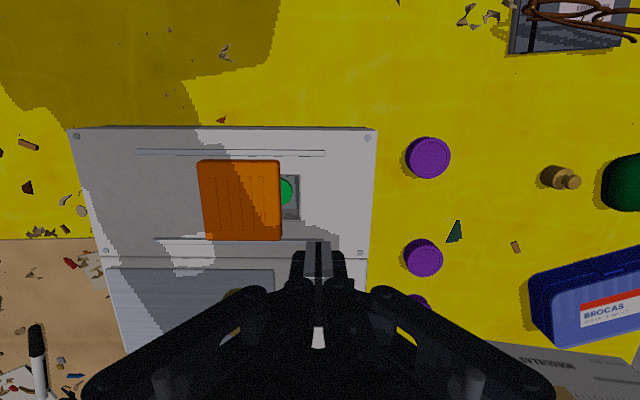

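The wrist view shows the well's right edge at x≈299, rows 175–220, within about 2 px of my prediction. The cover's right end is at x≈281. Next I'll lower onto the deck beside the cover.

Call:
arm_command([
  {"hand":0,"tx":0,"ty":0,"tz":20,"wx":0,"wy":0,"wz":0},
  {"hand":0,"tx":0,"ty":0,"tz":20,"wx":0,"wy":0,"wz":0},
  {"hand":0,"tx":0,"ty":0,"tz":16,"wx":0,"wy":0,"wz":0},
  {"hand":0,"tx":0,"ty":0,"tz":5,"wx":0,"wy":0,"wz":0},
  {"hand":0,"tx":0,"ty":0,"tz":0,"wx":0,"wy":0,"wz":0},
  {"hand":0,"tx":0,"ty":0,"tz":0,"wx":0,"wy":0,"wz":0},
])

```text
clock: 3.05
eef_pos: [547.2, 85.1, 69.6]
tcp_rot: [3.141, 0.001, 3.116]
contact_force: [0.1, 0.0, -0.1]
opening: 0.003
grasp_force: 0.0
```

Call:
arm_command([
  {"hand":0,"tx":0,"ty":-8,"tz":1,"wx":0,"wy":0,"wz":0},
  {"hand":0,"tx":0,"ty":-8,"tz":1,"wx":0,"wy":0,"wz":0},
  {"hand":0,"tx":0,"ty":-8,"tz":0,"wx":0,"wy":0,"wz":0},
  {"hand":0,"tx":0,"ty":-8,"tz":0,"wx":0,"wy":0,"wz":0},
  {"hand":0,"tx":0,"ty":-8,"tz":0,"wx":0,"wy":0,"wz":0},
  {"hand":0,"tx":0,"ty":-8,"tz":0,"wx":0,"wy":0,"wz":0},
  {"hand":0,"tx":0,"ty":-8,"tz":0,"wx":0,"wy":0,"wz":0},
  {"hand":0,"tx":0,"ty":-4,"tz":0,"wx":0,"wy":0,"wz":0},
])

```text
clock: 4.05
eef_pos: [545.2, 24.4, 66.9]
tcp_rot: [-3.142, 0.0, 3.115]
contact_force: [0.8, 0.6, 0.8]
opening: 0.001
grasp_force: 0.0
```

Call:
arm_command([
  {"hand":0,"tx":0,"ty":-3,"tz":0,"wx":0,"wy":0,"wz":0},
  {"hand":0,"tx":0,"ty":-3,"tz":0,"wx":0,"wy":0,"wz":0},
  {"hand":0,"tx":0,"ty":0,"tz":0,"wx":0,"wy":0,"wz":0},
])

```text
clock: 4.42
eef_pos: [545.0, 18.9, 66.9]
tcp_rot: [3.142, 0.0, 3.116]
contact_force: [-0.3, 0.5, -0.0]
opening: -0.002
grasp_force: 0.0
```

Call:
arm_command([
  {"hand":0,"tx":0,"ty":-3,"tz":0,"wx":0,"wy":0,"wz":0},
  {"hand":0,"tx":0,"ty":-3,"tz":0,"wx":0,"wy":0,"wz":0},
  {"hand":0,"tx":0,"ty":0,"tz":0,"wx":0,"wy":0,"wz":0},
])

```text
clock: 4.8
eef_pos: [544.8, 12.8, 66.9]
tcp_rot: [-3.142, 0.0, 3.116]
contact_force: [0.7, -0.3, 0.2]
opening: -0.003
grasp_force: 0.0
```

```bash
python3 - <<'E'
from h import *
f=grab('wrist');g=grab('top')
cv2.imwrite('pics/m1.png',np.hstack([cv2.resize(f['image'][80:300,100:420],(600,412)),cv2.resize(g['image'][190:245,235:345],(200,412))])[:,:,::-1])
print(r.sense()['eef_pos'],r.sense()['contact_force'])
E
```

```text
[544.80298188  12.94217672  66.87920092] [-0.27718948  0.42986082 -0.35693122]
```

View pics/m1.png

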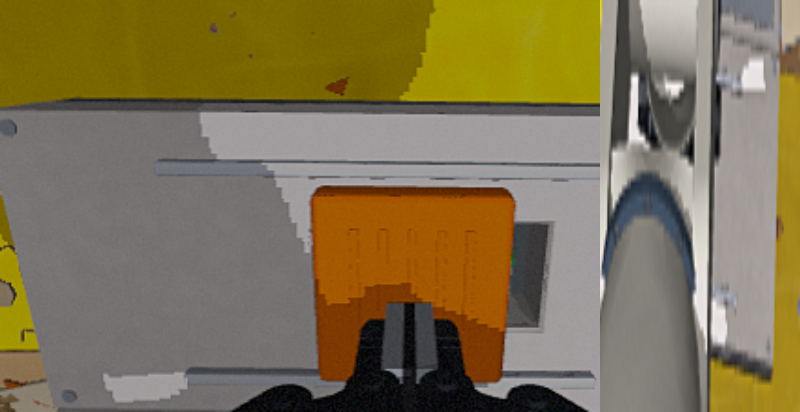

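The wrist crop shows the cover seemingly unmoved: its right edge is at x≈510 and the well edge at x≈550. The fingers at (410,305) appear in front of it. I'll check the heights with the scene camera and a TCP projection.

```bash
python3 - <<'E'
from h import *
f=grab('wrist');g=grab('scene');s=r.sense()
print('tcp in wrist',proj(f,s['eef_pos']), 'at crop', (proj(f,s['eef_pos'])-[100,80])*600/320)
O=np.array([608.1,-4.6]);a=np.radians(-1.5);R=np.array([[np.cos(a),-np.sin(a)],[np.sin(a),np.cos(a)]])
for x,y,z in((-41,67,60),(-85,67,60),(-41,67,42),(-125,-135,60),(-100,50,77),(-26,50,77)):
    p=[*(O+R@[x,y]),z];print((x,y,z),((proj(f,p)-[100,80])*600/320).round(),proj(g,p).round(1))
print('tcp scene',proj(g,s['eef_pos']))
c=g['image'][140:240,240:380]
cv2.imwrite('pics/s2.png',cv2.resize(c[:,:,::-1],None,fx=5,fy=5,interpolation=cv2.INTER_CUBIC))
E
```

```text
tcp in wrist [317.06517841 230.10675409] at crop [406.99720952 281.45016393]
(-41, 67, 60) [536. 327.] [289.1 182.8]
(-85, 67, 60) [545. 221.] [277.9 186.9]
(-41, 67, 42) [526. 305.] [289.3 187.8]
(-125, -135, 60) [-27. 112.] [309.1 216.6]
(-100, 50, 77) [510. 194.] [277.  185.4]
(-26, 50, 77) [498. 385.] [296.  178.5]
tcp scene [293.22890786 188.68864488]
```

View pics/s2.png

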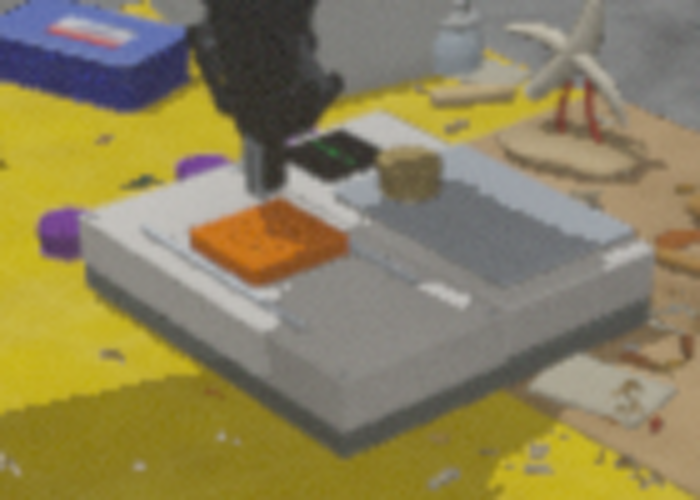

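The scene view shows the fingertips ending at crop (265,190), above the cover's far edge, while the TCP should project to (266,243). So the tips are really higher than the reported TCP. I'll work out by how much.

```bash
python3 - <<'E'
from h import *
from scipy.spatial.transform import Rotation as Ro
f=grab('wrist','w3.png');g=grab('scene');s=r.sense()
R=Ro.from_euler('xyz',s['tcp_rot']).as_matrix();p=np.array(s['eef_pos'])
print(p,s['qpos'],s['opening'])
for b in(0,10,20,30,40,50):
    print(b,*[proj(f,p+R@[x,0,-b]).round(0) for x in(-11,0,11)],proj(f,p+R@[0,14,-b]).round(0),'scene',((proj(g,p+R@[0,0,-b])-[240,140])*5).round())
# cover orange top-face in wrist
hsv=cv2.cvtColor(f['image'],cv2.COLOR_RGB2HSV);m=cv2.inRange(hsv,(5,150,60),(18,255,255))
cs=max(cv2.findContours(m,0,1)[0],key=cv2.contourArea);x,y,w,h=cv2.boundingRect(cs);print(x,y,w,h)
for q in((x+w,y+h//2),(x,y+h//2)):print(ray(f,q,77).round(1))
cv2.imwrite('pics/w3c.png',cv2.resize(f['image'][160:400,220:420][:,:,::-1],None,fx=2.5,fy=2.5))
E
```

```text
[544.81822725  13.01570326  66.89123523] [ 2.11272785e-02  3.89888395e-01  1.91165930e+00  1.10814649e-05
  8.40050504e-01 -1.52392659e+00] -0.0030030360329012643
0 [317. 244.] [317. 230.] [317. 215.] [337. 230.] scene [266. 243.]
10 [317. 251.] [317. 236.] [317. 221.] [338. 236.] scene [266. 229.]
20 [317. 259.] [317. 244.] [317. 227.] [339. 243.] scene [265. 214.]
30 [317. 268.] [317. 251.] [317. 234.] [341. 251.] scene [265. 200.]
40 [317. 277.] [317. 260.] [317. 242.] [342. 260.] scene [265. 185.]
50 [317. 288.] [317. 270.] [317. 251.] [344. 270.] scene [264. 170.]
265 179 109 105
[541.8  50.4  77. ]
[539.9 -20.8  77. ]
```

View pics/w3c.png

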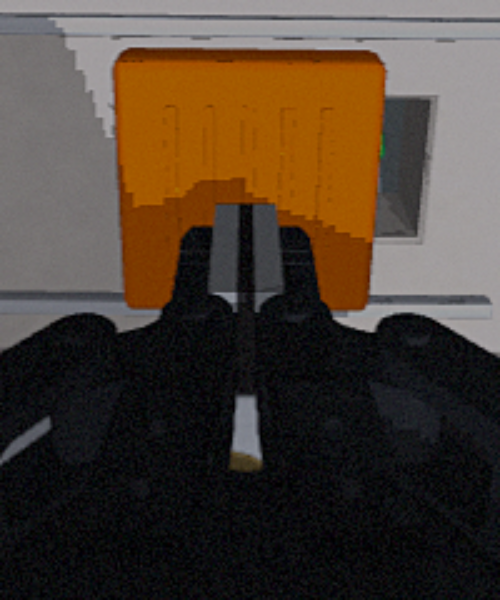

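Both cameras put the real fingertips about 38 mm behind the reported TCP, which fits the lack of any contact force. The cover hasn't moved. I'll go back beyond the well and touch the deck gently to calibrate the tip height.

Call:
arm_command([
  {"hand":0,"tx":0,"ty":40,"tz":0,"wx":0,"wy":0,"wz":0},
  {"hand":0,"tx":0,"ty":38,"tz":0,"wx":0,"wy":0,"wz":0},
  {"hand":0,"tx":0,"ty":0,"tz":15,"wx":0,"wy":0,"wz":0},
  {"hand":0,"tx":0,"ty":0,"tz":12,"wx":0,"wy":0,"wz":0},
  {"hand":0,"tx":0,"ty":0,"tz":5,"wx":0,"wy":0,"wz":0},
  {"hand":0,"tx":0,"ty":0,"tz":0,"wx":0,"wy":0,"wz":0},
])

```text
clock: 5.85
eef_pos: [546.4, 90.1, 34.3]
tcp_rot: [-3.141, -0.001, 3.115]
contact_force: [0.8, -0.1, 0.0]
opening: 0.001
grasp_force: 0.0
```

Call:
arm_command([
  {"hand":0,"tx":0,"ty":0,"tz":2.5,"wx":0,"wy":0,"wz":0},
  {"hand":0,"tx":0,"ty":0,"tz":2.5,"wx":0,"wy":0,"wz":0},
  {"hand":0,"tx":0,"ty":0,"tz":0,"wx":0,"wy":0,"wz":0},
])

```text
clock: 6.22
eef_pos: [546.8, 90.9, 29.9]
tcp_rot: [3.142, -0.0, 3.116]
contact_force: [-1.2, -0.2, 0.2]
opening: -0.0
grasp_force: 0.0
```

Call:
arm_command([
  {"hand":0,"tx":0,"ty":0,"tz":1.5,"wx":0,"wy":0,"wz":0},
  {"hand":0,"tx":0,"ty":0,"tz":1.5,"wx":0,"wy":0,"wz":0},
  {"hand":0,"tx":0,"ty":0,"tz":0,"wx":0,"wy":0,"wz":0},
])

```text
clock: 6.6
eef_pos: [546.7, 91.0, 26.7]
tcp_rot: [-3.142, -0.0, 3.116]
contact_force: [-0.6, -0.2, 1.5]
opening: -0.002
grasp_force: 0.0
```

```bash
python3 - <<'E'
from h import *
g=grab('scene');f=grab('wrist');s=r.sense();p=np.array(s['eef_pos']);print(p)
for b in (0,30,35,40,45):print(b,((proj(g,p+[0,0,b])-[240,140])*5).round(),proj(f,p+[-11,0,b]).round(1))
A=cv2.resize(g['image'][140:220,240:320],(480,480),interpolation=cv2.INTER_CUBIC);B=cv2.resize(f['image'][160:310,270:370],(320,480))
cv2.imwrite('pics/m2.png',np.hstack([A,B])[:,:,::-1])
E
```

```text
[546.79948839  90.9668511   26.86650618]
0 [194. 256.] [316.5 215.4]
30 [192. 214.] [316.4 234.5]
35 [192. 207.] [316.3 238.4]
40 [191. 200.] [316.3 242.5]
45 [191. 193.] [316.2 246.9]
```

View pics/m2.png

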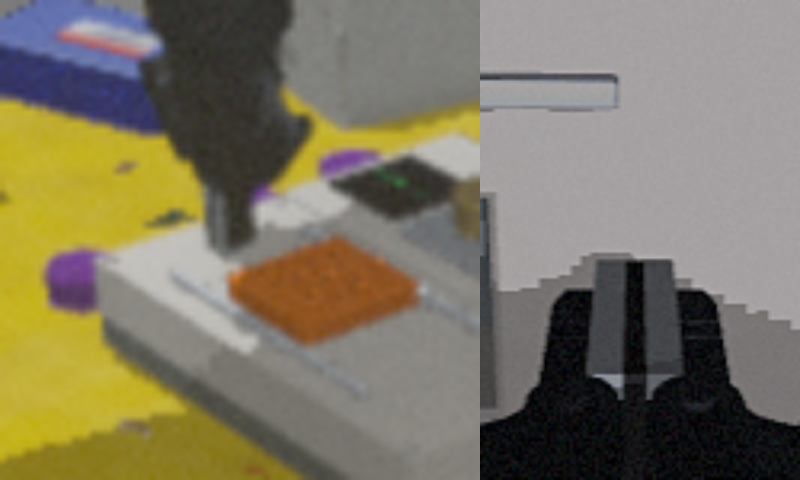

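The fingertips are now right at the deck, at about (230,250) in the left part, with the shadow meeting them at the tip. That is about 35 mm of tip offset and a good height for pushing the cover.

Call:
arm_command([
  {"hand":0,"tx":0,"ty":-10,"tz":-2,"wx":0,"wy":0,"wz":0},
  {"hand":0,"tx":0,"ty":-10,"tz":-1,"wx":0,"wy":0,"wz":0},
  {"hand":0,"tx":0,"ty":-8,"tz":0,"wx":0,"wy":0,"wz":0},
  {"hand":0,"tx":0,"ty":-8,"tz":0,"wx":0,"wy":0,"wz":0},
  {"hand":0,"tx":0,"ty":-8,"tz":0,"wx":0,"wy":0,"wz":0},
  {"hand":0,"tx":0,"ty":-8,"tz":0,"wx":0,"wy":0,"wz":0},
  {"hand":0,"tx":0,"ty":-8,"tz":0,"wx":0,"wy":0,"wz":0},
  {"hand":0,"tx":0,"ty":-8,"tz":0,"wx":0,"wy":0,"wz":0},
])

```text
clock: 7.7
eef_pos: [544.8, 22.5, 29.8]
tcp_rot: [3.142, -0.0, 3.116]
contact_force: [-1.5, 2.1, 1.3]
opening: 0.0
grasp_force: 1.2
```

Call:
arm_command([
  {"hand":0,"tx":0,"ty":-4,"tz":0,"wx":0,"wy":0,"wz":0},
  {"hand":0,"tx":0,"ty":-4,"tz":0,"wx":0,"wy":0,"wz":0},
  {"hand":0,"tx":0,"ty":0,"tz":0,"wx":0,"wy":0,"wz":0},
])

```text
clock: 8.07
eef_pos: [544.7, 15.5, 29.9]
tcp_rot: [3.14, -0.0, 3.115]
contact_force: [-1.0, 5.2, 1.4]
opening: 0.0
grasp_force: 2.9
```

Call:
arm_command([
  {"hand":0,"tx":0,"ty":-3,"tz":0,"wx":0,"wy":0,"wz":0},
  {"hand":0,"tx":0,"ty":0,"tz":0,"wx":0,"wy":0,"wz":0},
])

```text
clock: 8.32
eef_pos: [544.7, 14.8, 29.9]
tcp_rot: [3.137, -0.0, 3.114]
contact_force: [-2.6, 20.8, 1.6]
opening: 0.0
grasp_force: 9.9
```

The stop is reached at 21 N, so the cover is fully open. Now I'll move over the well and look.

Call:
arm_command([
  {"hand":0,"tx":0,"ty":8,"tz":-4,"wx":0,"wy":0,"wz":0},
  {"hand":0,"tx":-1,"ty":23,"tz":-16,"wx":0,"wy":0,"wz":0},
  {"hand":0,"tx":0,"ty":0,"tz":0,"wx":0,"wy":0,"wz":0},
  {"hand":0,"tx":0,"ty":0,"tz":0,"wx":0,"wy":0,"wz":0},
])

```text
clock: 8.82
eef_pos: [546.5, 42.5, 49.7]
tcp_rot: [-3.141, 0.0, 3.116]
contact_force: [0.5, 0.3, 0.1]
opening: -0.0
grasp_force: 0.0
```

```bash
python3 - <<'E'
from h import *
f=grab('wrist');s=r.sense();p=np.array(s['eef_pos']);print(p)
hsv=cv2.cvtColor(f['image'],cv2.COLOR_RGB2HSV);m=cv2.inRange(hsv,(5,150,60),(18,255,255))
cs=max(cv2.findContours(m,0,1)[0],key=cv2.contourArea);x,y,w,h=cv2.boundingRect(cs);print('cover',ray(f,(x+w,y+h//2),77).round(1),ray(f,(x,y+h//2),77).round(1))
m=cv2.inRange(hsv,(50,120,40),(85,255,255));M=cv2.findContours(m[120:330,200:440],0,1)[0]
c=max(M,key=cv2.contourArea);bx=cv2.boundingRect(c);print('green',bx,[ray(f,(200+u,120+bx[1]+8),42).round(1) for u in(bx[0],bx[0]+bx[2])],ray(f,(200+bx[0]+bx[2]/2,120+bx[1]),42).round(1))
O=np.array([608.1,-4.6]);a=np.radians(-1.5);R=np.array([[np.cos(a),-np.sin(a)],[np.sin(a),np.cos(a)]])
B=f['image'][120:320,200:440];cv2.imwrite('pics/w4.png',cv2.resize(B,None,fx=3,fy=3)[:,:,::-1])
for x,y in((-41,67),(-85,67),(-85,23),(-41,23)):print(((proj(f,[*(O+R@[x,y]),60])-[200,120])*3).round())
print('tip',[((proj(f,p+[-11,dy,36])-[200,120])*3).round() for dy in(-12,0,12)])
E
```

```text
[546.28877872  42.34090977  49.45119633]
cover [540.2   8.3  77. ] [538.3 -69.5  77. ]
green (100, 86, 38, 36) [array([537.3,  30.7,  42. ]), array([538. ,  57.6,  42. ])] [531.6  44.3  42. ]
[445. 437.]
[453. 255.]
[244. 254.]
[252. 437.]
tip [array([284., 357.]), array([348., 356.]), array([412., 354.])]
```

View pics/w4.png

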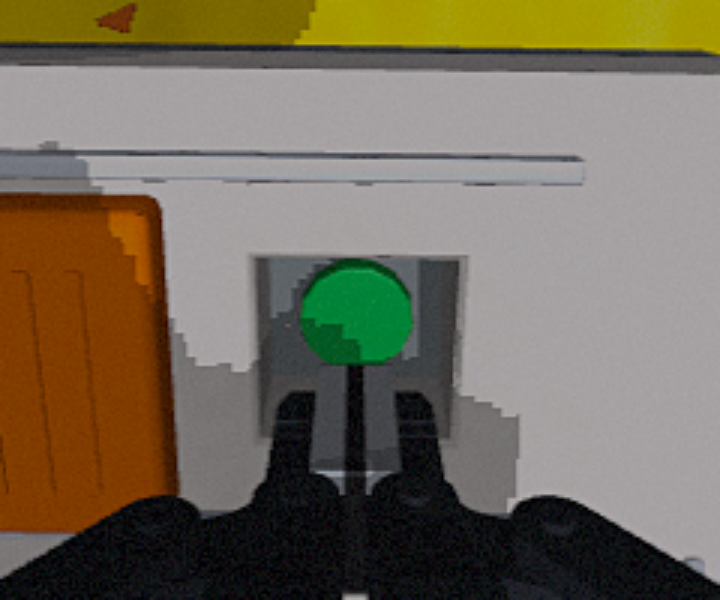

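The last view shows the well open with the green key at (356,312), the cover at left fully aside, and the fingers lined up within about 1–2 mm. Now I'll descend.

Call:
arm_command([
  {"hand":0,"tx":0,"ty":1,"tz":12,"wx":0,"wy":0,"wz":0},
  {"hand":0,"tx":0,"ty":0,"tz":12,"wx":0,"wy":0,"wz":0},
  {"hand":0,"tx":0,"ty":0,"tz":10,"wx":0,"wy":0,"wz":0},
  {"hand":0,"tx":0,"ty":0,"tz":3,"wx":0,"wy":0,"wz":0},
  {"hand":0,"tx":0,"ty":0,"tz":0,"wx":0,"wy":0,"wz":0},
])

```text
clock: 9.5
eef_pos: [546.4, 43.9, 12.5]
tcp_rot: [-3.142, -0.001, 3.116]
contact_force: [0.3, 0.1, -0.9]
opening: 0.003
grasp_force: 0.0
```

Call:
arm_command([
  {"hand":0,"tx":0,"ty":0,"tz":3,"wx":0,"wy":0,"wz":0},
  {"hand":0,"tx":0,"ty":0,"tz":3,"wx":0,"wy":0,"wz":0},
  {"hand":0,"tx":0,"ty":0,"tz":0,"wx":0,"wy":0,"wz":0},
])

```text
clock: 9.88
eef_pos: [546.5, 44.0, 6.8]
tcp_rot: [3.142, -0.0, 3.116]
contact_force: [1.2, -0.3, 1.3]
opening: 0.002
grasp_force: 0.0
```

Call:
arm_command([
  {"hand":0,"tx":0,"ty":0,"tz":2,"wx":0,"wy":0,"wz":0},
  {"hand":0,"tx":0,"ty":0,"tz":2,"wx":0,"wy":0,"wz":0},
  {"hand":0,"tx":0,"ty":0,"tz":0,"wx":0,"wy":0,"wz":0},
])

```text
clock: 10.25
eef_pos: [546.8, 44.0, 2.9]
tcp_rot: [3.142, 0.0, 3.116]
contact_force: [0.2, -0.2, 2.9]
opening: 0.003
grasp_force: 1.2
```

Call:
arm_command([
  {"hand":0,"tx":0,"ty":0,"tz":1.5,"wx":0,"wy":0,"wz":0},
  {"hand":0,"tx":0,"ty":0,"tz":0,"wx":0,"wy":0,"wz":0},
])

```text
clock: 10.5
eef_pos: [546.8, 43.9, 1.4]
tcp_rot: [3.142, 0.0, 3.116]
contact_force: [-0.6, 0.5, 3.3]
opening: -0.003
grasp_force: 1.6
```

Spring contact confirmed. I'll press on until the force rises sharply at the bottom.

Call:
arm_command([
  {"hand":0,"tx":0,"ty":0,"tz":1.5,"wx":0,"wy":0,"wz":0},
  {"hand":0,"tx":0,"ty":0,"tz":0.7,"wx":0,"wy":0,"wz":0},
  {"hand":0,"tx":0,"ty":0,"tz":0,"wx":0,"wy":0,"wz":0},
])

```text
clock: 10.88
eef_pos: [546.8, 43.9, -0.4]
tcp_rot: [3.142, 0.0, 3.116]
contact_force: [-0.9, 0.4, 8.0]
opening: 0.001
grasp_force: 4.2
```

Call:
arm_command([
  {"hand":0,"tx":0,"ty":0,"tz":0.4,"wx":0,"wy":0,"wz":0},
  {"hand":0,"tx":0,"ty":0,"tz":0,"wx":0,"wy":0,"wz":0},
  {"hand":0,"tx":0,"ty":0,"tz":0,"wx":0,"wy":0,"wz":0},
  {"hand":0,"tx":0,"ty":0,"tz":0,"wx":0,"wy":0,"wz":0},
  {"hand":0,"tx":0,"ty":0,"tz":0,"wx":0,"wy":0,"wz":0},
  {"hand":0,"tx":0,"ty":0,"tz":0,"wx":0,"wy":0,"wz":0},
  {"hand":0,"tx":0,"ty":0,"tz":0,"wx":0,"wy":0,"wz":0},
  {"hand":0,"tx":0,"ty":0,"tz":0,"wx":0,"wy":0,"wz":0},
])

```text
clock: 11.88
eef_pos: [546.9, 44.0, -0.5]
tcp_rot: [3.142, 0.0, 3.116]
contact_force: [-2.7, -0.6, 12.3]
opening: -0.002
grasp_force: 6.2
```

Call:
arm_command([
  {"hand":0,"tx":0,"ty":0,"tz":0,"wx":0,"wy":0,"wz":0},
  {"hand":0,"tx":0,"ty":0,"tz":0,"wx":0,"wy":0,"wz":0},
  {"hand":0,"tx":0,"ty":0,"tz":0,"wx":0,"wy":0,"wz":0},
  {"hand":0,"tx":0,"ty":0,"tz":0,"wx":0,"wy":0,"wz":0},
  {"hand":0,"tx":0,"ty":0,"tz":0,"wx":0,"wy":0,"wz":0},
  {"hand":0,"tx":0,"ty":0,"tz":0,"wx":0,"wy":0,"wz":0},
  {"hand":0,"tx":0,"ty":0,"tz":0,"wx":0,"wy":0,"wz":0},
  {"hand":0,"tx":0,"ty":0,"tz":0,"wx":0,"wy":0,"wz":0},
])

```text
clock: 12.88
eef_pos: [546.8, 43.9, -0.5]
tcp_rot: [3.142, 0.0, 3.116]
contact_force: [-1.9, -0.8, 12.1]
opening: -0.004
grasp_force: 6.2
```

Call:
arm_command([
  {"hand":0,"tx":0,"ty":0,"tz":-20,"wx":0,"wy":0,"wz":0},
  {"hand":0,"tx":0,"ty":0,"tz":-25,"wx":0,"wy":0,"wz":0},
  {"hand":0,"tx":0,"ty":0,"tz":-20,"wx":0,"wy":0,"wz":0},
  {"hand":0,"tx":0,"ty":0,"tz":0,"wx":0,"wy":0,"wz":0},
  {"hand":0,"tx":0,"ty":-40,"tz":0,"wx":0,"wy":0,"wz":0},
  {"hand":0,"tx":0,"ty":-40,"tz":0,"wx":0,"wy":0,"wz":0},
  {"hand":0,"tx":0,"ty":-40,"tz":0,"wx":0,"wy":0,"wz":0},
  {"hand":0,"tx":0,"ty":-26,"tz":0,"wx":0,"wy":0,"wz":0},
])

```text
clock: 13.88
eef_pos: [541.8, -103.5, 62.4]
tcp_rot: [3.141, -0.002, 3.115]
contact_force: [0.4, 1.7, 0.1]
opening: 0.004
grasp_force: 0.0
```

Call:
arm_command([
  {"hand":0,"tx":0,"ty":0,"tz":0,"wx":0,"wy":0,"wz":0},
  {"hand":0,"tx":0,"ty":0,"tz":16,"wx":0,"wy":0,"wz":0},
  {"hand":0,"tx":0,"ty":0,"tz":12,"wx":0,"wy":0,"wz":0},
  {"hand":0,"tx":0,"ty":0,"tz":6,"wx":0,"wy":0,"wz":0},
  {"hand":0,"tx":0,"ty":0,"tz":0,"wx":0,"wy":0,"wz":0},
  {"hand":0,"tx":0,"ty":0,"tz":0,"wx":0,"wy":0,"wz":0},
])

```text
clock: 14.62
eef_pos: [543.1, -101.8, 29.9]
tcp_rot: [-3.142, 0.0, 3.116]
contact_force: [-0.3, -0.4, 0.1]
opening: -0.0
grasp_force: 0.0
```

Call:
arm_command([
  {"hand":0,"tx":0,"ty":10,"tz":0,"wx":0,"wy":0,"wz":0},
  {"hand":0,"tx":0,"ty":10,"tz":0,"wx":0,"wy":0,"wz":0},
  {"hand":0,"tx":0,"ty":10,"tz":0,"wx":0,"wy":0,"wz":0},
  {"hand":0,"tx":0,"ty":10,"tz":0,"wx":0,"wy":0,"wz":0},
  {"hand":0,"tx":0,"ty":10,"tz":0,"wx":0,"wy":0,"wz":0},
  {"hand":0,"tx":0,"ty":10,"tz":0,"wx":0,"wy":0,"wz":0},
  {"hand":0,"tx":0,"ty":10,"tz":0,"wx":0,"wy":0,"wz":0},
  {"hand":0,"tx":0,"ty":10,"tz":0,"wx":0,"wy":0,"wz":0},
])

```text
clock: 15.62
eef_pos: [545.1, -21.4, 29.9]
tcp_rot: [-3.142, 0.0, 3.116]
contact_force: [1.8, -2.9, 0.9]
opening: -0.001
grasp_force: 1.1
```

Call:
arm_command([
  {"hand":0,"tx":0,"ty":7,"tz":0,"wx":0,"wy":0,"wz":0},
  {"hand":0,"tx":0,"ty":4,"tz":0,"wx":0,"wy":0,"wz":0},
  {"hand":0,"tx":0,"ty":0,"tz":0,"wx":0,"wy":0,"wz":0},
])

```text
clock: 16.0
eef_pos: [544.6, -10.7, 29.6]
tcp_rot: [3.141, -0.001, 3.116]
contact_force: [-0.1, -1.0, -0.6]
opening: -0.001
grasp_force: 0.0
```

Call:
arm_command([
  {"hand":0,"tx":0,"ty":3,"tz":0,"wx":0,"wy":0,"wz":0},
  {"hand":0,"tx":0,"ty":0,"tz":0,"wx":0,"wy":0,"wz":0},
])

```text
clock: 16.25
eef_pos: [544.8, -8.0, 29.6]
tcp_rot: [3.142, -0.001, 3.116]
contact_force: [-0.9, -0.6, -0.7]
opening: -0.002
grasp_force: 0.2
```

Call:
arm_command([
  {"hand":0,"tx":0,"ty":3,"tz":0,"wx":0,"wy":0,"wz":0},
  {"hand":0,"tx":0,"ty":0,"tz":0,"wx":0,"wy":0,"wz":0},
])

```text
clock: 16.5
eef_pos: [545.0, -5.1, 29.6]
tcp_rot: [-3.141, -0.001, 3.116]
contact_force: [0.0, -1.3, 0.3]
opening: -0.001
grasp_force: 0.9
```

Call:
arm_command([
  {"hand":0,"tx":0,"ty":2.5,"tz":0,"wx":0,"wy":0,"wz":0},
  {"hand":0,"tx":0,"ty":0,"tz":0,"wx":0,"wy":0,"wz":0},
])

```text
clock: 16.75
eef_pos: [545.0, -4.5, 29.7]
tcp_rot: [-3.139, -0.001, 3.117]
contact_force: [-0.7, -14.1, 0.7]
opening: 0.001
grasp_force: 6.7
```

The closed stop is reached at 14 N, at the predicted position. I'll back off and retreat.

Call:
arm_command([
  {"hand":0,"tx":0,"ty":-8,"tz":0,"wx":0,"wy":0,"wz":0},
  {"hand":0,"tx":0,"ty":-8,"tz":0,"wx":0,"wy":0,"wz":0},
  {"hand":0,"tx":0,"ty":0,"tz":-40,"wx":0,"wy":0,"wz":0},
  {"hand":0,"tx":0,"ty":0,"tz":-40,"wx":0,"wy":0,"wz":0},
  {"hand":0,"tx":0,"ty":0,"tz":-40,"wx":0,"wy":0,"wz":0},
  {"hand":0,"tx":30,"ty":0,"tz":-20,"wx":0,"wy":0,"wz":0},
  {"hand":0,"tx":30,"ty":0,"tz":0,"wx":0,"wy":0,"wz":0},
  {"hand":0,"tx":0,"ty":0,"tz":0,"wx":0,"wy":0,"wz":0},
])

```text
clock: 17.75
eef_pos: [483.4, -16.9, 170.1]
tcp_rot: [3.141, -0.0, 3.116]
contact_force: [0.5, 0.0, 0.5]
opening: 0.001
grasp_force: 0.0
```

```bash
python3 - <<'E'
from h import *
f=grab('wrist');s=r.sense();print(s['clock'],s['eef_pos'],s['contact_force'],np.abs(s['qvel']).max())
hsv=cv2.cvtColor(f['image'],cv2.COLOR_RGB2HSV)
m=cv2.inRange(hsv,(5,150,60),(18,255,255))
c=max(cv2.findContours(m,0,1)[0],key=cv2.contourArea);x,y,w,h=cv2.boundingRect(c);print((x,y,w,h),'cover',ray(f,(x+w,y+h//2),77).round(1),ray(f,(x,y+h//2),77).round(1))
g=cv2.inRange(hsv,(50,120,40),(85,255,255));print('green near cover',cv2.countNonZero(g[y-10:y+h+10,x-60:x+w+30]))
E
```

```text
17.8 [484.89014417 -17.02133018 170.19495499] [-0.34099022  0.05204077  1.29692326] 0.03267855002413445
(342, 211, 68, 64) cover [544.   81.1  77. ] [541.9   8.1  77. ]
green near cover 0
```

```bash
python3 -c "
from rig import r
print(r.sign_off())"
```

```text
the job is handed in; nothing more can be done
None
```

I opened the cover to its stop, pressed the tare key to the bottom for about 2 s, let it up and pushed the cover back to its closed stop; I handed the job in at 17.8 s without touching the tin or the other loose things.

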